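Clamp a re-glued compact in a coaxial screw press

ROBOT

A 6-joint arm with a two-finger parallel gripper is mounted at the origin on the work surface. World frame = base frame: x ahead of the robot, y to its left, z up, the work surface at z = 0. Lengths are in m, angles in rad, forces in N, time in s.
With the tool pointing down it reaches from about 0.25 to 0.775 m from the base axis. Payload 4 kg.
Tool frame: the origin (TCP) lies on the centre line of the jaws, within the pads' length; the fingertips stand 22 mm ahead of it and the grasp point (between the pads) lies 3 mm ahead of it; z points along the fingers, y is the direction in which the jaws open and shut (so a half turn about z gives the same grasp; the last joint's range is limited). The gripper opens to 85 mm and grips with 20 to 120 N. Pads are 22 mm wide; open, the fingers measure 114 mm over their backs; the gripper's body (76 mm by 85 mm) begins 54 mm behind the grasp point. The pads swing forward as they close: fully open they stand 13 mm farther back than shut.
Start: joints at [1.098, 0.087, 1.371, -0, 1.684, -0.103], TCP at [0.199, 0.513, 0.253] pointing down, gripper open.
Joint ranges: [-3.1, 3.1], [-0.76, 2.03], [0.27, 2.55], [-1.08, 4.22], [0.17, 2.65], [-2.57, 2.57]. Speed limits (rad/s): [2.79, 2.79, 3.14, 3.14, 3.14, 3.14].

INTERFACE

Orientations are given as a unit quaternion [x, y, z, w].
In Python, from plant import r, snapshot, order, search_frame, cut_out gives the robot as it stands.
- The arm moves only by the tool arm_command, never from a script. Its arguments are lists of equal length, an entry for each row: "claw": the opening in per cent of the stroke, from 0 (shut) to 100 (fully open); "translation": the shift along the tool's x, y, z in mm, a list of three; "turn": the turn, a rotation vector about the tool's x, y, z in units of 10 degrees (1.0 is 10 degrees), a list of three. In form: {"claw": [claw, ...], "translation": [[tx, ty, tz], ...], "turn": [[rx, ry, rz], ...]}. A call has 1 to 12 rows; each row is the pose to reach, as a shift and turn from the pose commanded when the call began, along the tool's axes at that moment; what a row does not reach only later rows make up. A row lasts 1/8 s, in which the tool goes at most 62.5 mm and 10.7 degrees, less where a joint would pass 70% of its speed; a pose out of reach is approached as far as the arm can. A call with a gripper value outside its range is refused whole. The fingers move at their own pace and stop on an object; the grip force is fixed at half the most. Time passes only in rows, so rows that repeat a pose let the fingers close. It gives the time, the measured TCP pose, the force and the opening at its end, in the units of the state.
- r.get_obs(): the state, without advancing time (a new reading comes with each control period).
- snapshot(name): name is "side" or "top"; returns a dict with "color" (480x640x3 uint8, red, green, blue), "mtx" (3x3 intrinsics, pixels), "k1" (the pictures are not rectified: a ray, as slopes to the right and down, at radius r is drawn at 1 + k1 r^2 times it, then the intrinsics apply), "rvec" (rotation vector, rad) and "tvec" (3), from world to camera coordinates, as OpenCV has them. Camera axes: x right, y down, z forward; pixel columns grow to the right and rows downward; lengths in m; the calibration is good to about 2 mm. A picture is of the moment at which its call begins. There is no depth.
- order.hand_in(): hands the job in, once; it reports no verdict.
Trained networks look in the newest picture that a camera, given by its name, has taken for a name from the list of things; names that differ only in an ending like _2 or _b are one class to them, and where a whole thing is asked for, a point or a joint stands for the part that bears it (a point fixed in the world has none). Each returns a list of dicts, best first, with "score" (0 to 1); they miss things now and then, are a little off and sometimes report something else, mostly with a low value. They report only what shows in the picture. A call takes as long as a camera call. They do not tell look-alikes from the thing itself.
- search_frame(camera, label): "bbox" ([left, top, right, bottom] in pixels, round what is visible of it).
- cut_out(camera, label): "pixels" (480x640 bool, what is visible of it) and "bbox" ([left, top, right, bottom] in pixels, round what is visible of it).
The state is a dict: "t": time; "qpos": joint angles; "qd": joint speeds; "joint_torque": joint torques, N m; "tool_pos": TCP position; "orientation": TCP orientation; "contact_force": force on the tool from outside, world axes, zero at the start; "moment": the same for the moment, N m; "finger_gap": finger opening in m.
Only numpy, scipy, OpenCV 4.12 (cv2) and the standard library are available. Lean on these libraries where they do the work, as an engineer would, in place of code of your own. Each camera call takes 0.05 s, during which the arm holds its last target.

TASK

The mirror of the folded compact has just been re-glued and must set under light pressure in the small screw press. Turn the wide lower (coarse) knob clockwise only until the press foot lightly touches the compact's lid (about 10 N, by feel), then turn the narrow upper (fine) knob clockwise to snug the foot down to about 37 N, and take your hand away. Do not overtighten, do not shift the compact, and leave the jar, tweezers and brush alone.

Things in the scene. Friction and masses are not known exactly. Their poses are not given: they have to be found in the camera images.
- press: Grey fixed screw press. Origin: centre of the underside of its base, 120 (x) x 160 (y) x 18 mm; z up. Columns 16 mm across at y = +-64 carry a crosshead 46 (x) x 154 (y), top at z = 141. Both knobs turn on the vertical axis through the origin; clockwise from above lowers the foot. The foot (36 mm square, spring-backed) hangs on this axis, 5 to 13 mm above the compact at first; its height is not measured.
- coarse_grip (a point): On the axis of the wide lower coarse knob, 12 mm above its underside: black fluted disc 58 mm across, 22 high (press z 150 to 172). 10 mm of foot travel per rad. Drag 0.55 N m while it moves, fading from the reading when the hand pauses; once the foot bears, the torque felt on pausing grows 0.10 N m per 10 N of foot load (210 N per rad). Stays where left.
- fine_top (a point): Centre of the top face of the narrow upper fine knob: aluminium cylinder 26 mm across on the same axis, rising through the coarse knob, its top 40 to 36 mm above the coarse knob's top at first; it rides down with the foot as the coarse knob is turned (at least 25 mm then still stand out). It turns apart from the coarse knob.
- fine_knob (a joint): Angle of the fine knob, rad, 0 at the start, growing clockwise from above (range 0 to 4). 3 mm of foot travel per rad. Drag 0.18 N m while it moves, fading when the hand pauses; after turning, the torque felt on pausing is 0.03 N m per 10 N of foot load. With the foot bearing, the load grows 63 N per rad. Stays where left.
- support: Wooden packing block under the compact, 60 x 60 x 16 mm, fixed on the press base under the knob axis, sunk in it by a varying depth; origin at the centre of its underside. It bears the foot load.
- compact: Folded square compact mirror, black, 70 x 70 x 16 mm, 90 g, loose on the support under the foot; origin at the centre of its underside.
- jar: Clear acrylic jar of hairpins, 64 mm across, 75 mm high; bystander, origin at the centre of its underside.
- tweezers: Steel tweezers lying flat, 110 mm long along x, 8 mm high; bystander, origin underneath, mid-length.
- round_brush: Round hair brush lying down, 200 mm along its x, 44 mm thick; bystander; origin on the ledge below it, 30 mm inside the bristle part from the handle, which runs to -x.
Mind the look-alikes: they are no part of the job. Of the things shaped like the press, the grey one is meant.

How it is judged:
By the outcome, as a careful person would: the job done as asked, in the order asked, and still so for the second after the job is handed in, with the robot touching nothing.
It also fails if it takes over 64 s, if anything falls off the work surface, if the arm or the gripper's body presses on something with over 40 N, if the wrist force passes 120 N, or if a joint passes its speed limit or range.

## Working session

There is one attempt and no reset: what is moved stays moved. The work goes in short steps, Python scripts to look and compute and a tool call to move; the robot and the scene stay as the last step left them, time stands still between calls to the robot, and variables do not carry over. Pictures are saved under pics/ and viewed, and the job is handed in when it is done.

Besides the shell and the picture viewer there is one more tool, called after "Emit:" by a JSON object that holds its "fn" and its "kwargs". arm_command: Moves the arm, as the interface text tells. Its arguments: {"type":"object","properties":{"claw":{"type":"array","items":{"type":"number"}},"translation":{"type":"array","items":{"type":"array","items":{"type":"number"}}},"turn":{"type":"array","items":{"type":"array","items":{"type":"number"}}}},"required":["claw","translation","turn"]}

```bash
ls; mkdir -p pics
cat > h.py <<'E'
import numpy as np,cv2
from plant import r,snapshot,order,search_frame,cut_out
def cam(s):
    R,_=cv2.Rodrigues(np.array(s["rvec"],float)); t=np.array(s["tvec"],float).ravel(); return R,t
def proj(s,P):
    R,t=cam(s); c=np.atleast_2d(P)@R.T+t; n=c[:,:2]/c[:,2:]; n=n*(1+s["k1"]*(n**2).sum(1,keepdims=True))
    K=np.array(s["mtx"]); return n*[K[0,0],K[1,1]]+[K[0,2],K[1,2]]
def ray(s,uv):
    R,t=cam(s); K=np.array(s["mtx"]); d=(np.array(uv,float)-[K[0,2],K[1,2]])/[K[0,0],K[1,1]]; n=d.copy()
    for _ in range(20): n=d/(1+s["k1"]*(n@n))
    return -R.T@t, R.T@np.array([*n,1])
def atz(s,uv,z):
    o,d=ray(s,uv); return o+d*(z-o[2])/d[2]
E
python3 - <<'E'
from h import *
for c in ["side","top"]:
    s=snapshot(c); cv2.imwrite(f"pics/{c}0.png",s["color"][:,:,::-1])
    np.savez(f"{c}0.npz",**s)
    print(c,"cam at",(-cam(s)[0].T@cam(s)[1]).round(3),s["k1"],np.array(s["mtx"])[0,0])
    for l in ["press","coarse_grip","fine_top","compact","jar","tweezers","round_brush"]:
        print(l,[(np.round(x["bbox"]).tolist(),round(x["score"],2)) for x in search_frame(c,l)])
o=r.get_obs();print({k:np.round(v,3).tolist() for k,v in o.items()})
E
```

```text
pics
side cam at [ 0.249 -0.74   0.699] -0.16365322079683328 545.870169666509
press [([240.0, 220.0, 343.0, 358.0], 0.93), ([260.0, 149.0, 344.0, 259.0], 0.75), ([338.0, 250.0, 421.0, 297.0], 0.65), ([402.0, 224.0, 512.0, 359.0], 0.59)]
coarse_grip [([281.0, 168.0, 312.0, 189.0], 0.97), ([268.0, 236.0, 304.0, 261.0], 0.72), ([278.0, 222.0, 293.0, 247.0], 0.52)]
fine_top [([291.0, 150.0, 300.0, 172.0], 0.83), ([463.0, 223.0, 480.0, 250.0], 0.75), ([273.0, 414.0, 324.0, 467.0], 0.66), ([279.0, 222.0, 293.0, 248.0], 0.62)]
compact [([263.0, 287.0, 306.0, 324.0], 0.68), ([173.0, 209.0, 202.0, 252.0], 0.2)]
jar [([174.0, 210.0, 204.0, 253.0], 0.77)]
tweezers [([273.0, 417.0, 329.0, 469.0], 0.64)]
round_brush [([342.0, 251.0, 422.0, 298.0], 0.9)]
top cam at [3.510e-01 1.000e-03 1.341e+00] -0.15852021203696592 526.5020977521375
press [([203.0, 209.0, 279.0, 264.0], 0.97), ([297.0, 247.0, 372.0, 308.0], 0.95), ([347.0, 142.0, 420.0, 206.0], 0.8)]
coarse_grip [([321.0, 254.0, 348.0, 281.0], 0.8), ([379.0, 143.0, 404.0, 170.0], 0.73), ([222.0, 204.0, 245.0, 237.0], 0.64)]
fine_top [([223.0, 210.0, 241.0, 226.0], 0.72), ([384.0, 140.0, 394.0, 157.0], 0.6), ([326.0, 257.0, 342.0, 272.0], 0.49)]
compact [([322.0, 278.0, 350.0, 295.0], 0.57)]
jar [([192.0, 309.0, 224.0, 333.0], 0.94)]
tweezers [([426.0, 299.0, 444.0, 330.0], 0.69), ([321.0, 254.0, 349.0, 282.0], 0.59)]
round_brush [([311.0, 159.0, 338.0, 234.0], 0.98), ([426.0, 296.0, 444.0, 329.0], 0.42), ([321.0, 256.0, 347.0, 280.0], 0.36)]
{'t': 0.8, 'qpos': [1.098, 0.087, 1.371, -0.0, 1.684, -0.103], 'qd': [-0.0, 0.0, -0.002, -0.002, 0.0, -0.001], 'joint_torque': [-0.001, -35.168, -31.344, -0.0, 0.0, -0.0], 'tool_pos': [0.199, 0.513, 0.253], 'orientation': [0.184, 0.983, 0.0, 0.0], 'contact_force': [-0.407, -0.253, -0.481], 'moment': [0.026, 0.043, 0.045], 'finger_gap': 0.085}
```

View pics/side0.png

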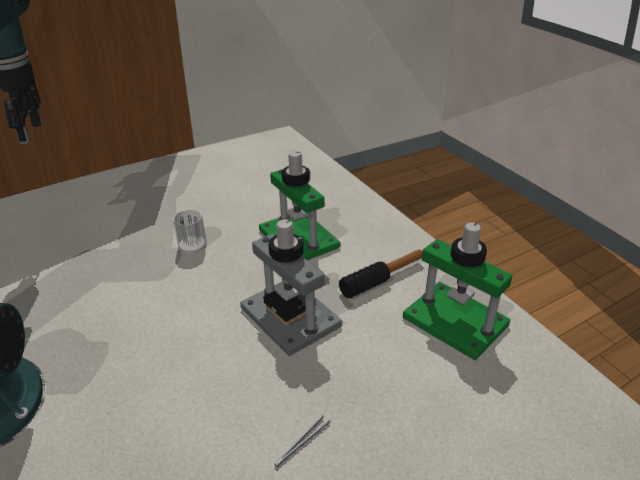

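View pics/top0.png

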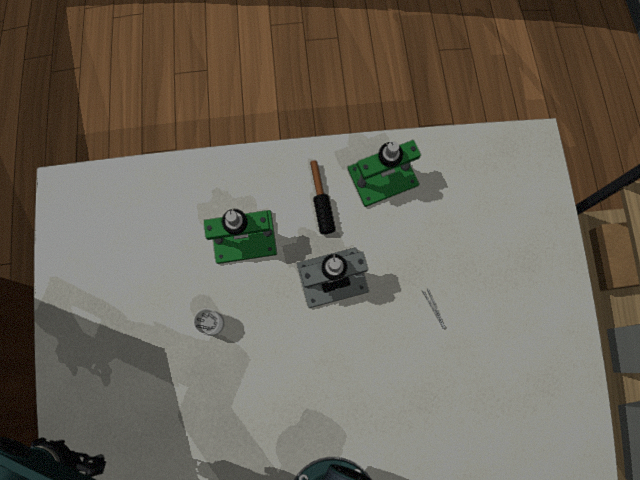

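Run:
```python
import cv2,numpy as np
a=np.load("top0.npz")["color"][235:315,285:385,::-1];b=np.load("side0.npz")["color"][210:360,230:350,::-1]
a=cv2.resize(a,None,fx=7,fy=7,interpolation=cv2.INTER_CUBIC);b=cv2.resize(b,None,fx=4,fy=4,interpolation=cv2.INTER_CUBIC)
cv2.imwrite("pics/topz.png",a);cv2.imwrite("pics/sidez.png",b)
```

```text
(no output)
```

View pics/topz.png

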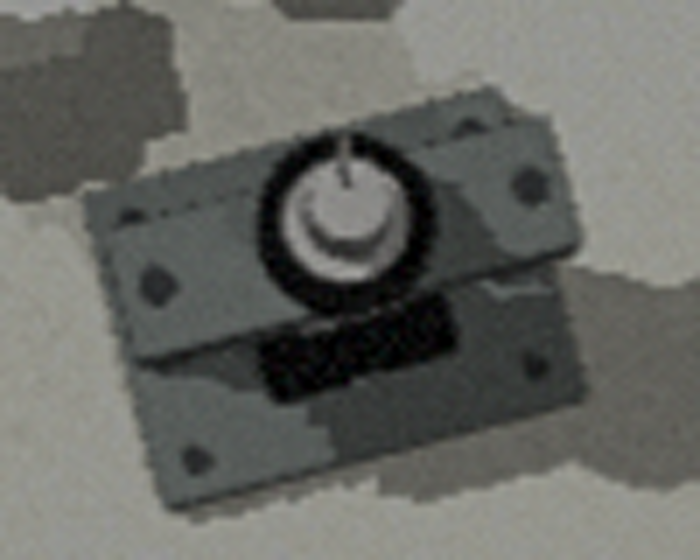

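View pics/sidez.png

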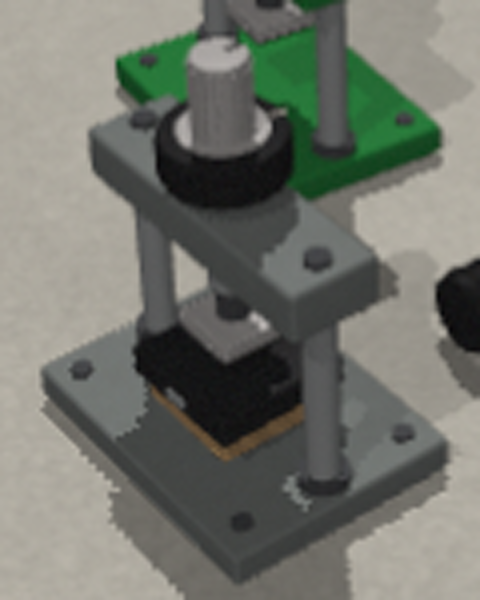

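```bash
cat > fit.py <<'E'
from h import *
from scipy.optimize import least_squares
T=dict(np.load("top0.npz"));S=dict(np.load("side0.npz"))
t=lambda u,v:np.array([285+(u+.5)/7-.5,235+(v+.5)/7-.5]); sd=lambda u,v:np.array([230+(u+.5)/4-.5,210+(v+.5)/4-.5])
# press corners, x=±, y=±: image right = -y, up=+x
C=[(T,t(135,352),(-.023,.077,.141)),(T,t(580,243),(-.023,-.077,.141)),(T,t(548,117),(.023,-.077,.141)),
(T,t(165,503),(-.06,.08,.018)),(T,t(585,400),(-.06,-.08,.018)),(T,t(88,203),(.06,.08,.018)),
(T,t(347,223),(0,0,.168)),
(S,sd(42,368),(-.06,.08,.018)),(S,sd(238,562),(-.06,-.08,.018)),(S,sd(447,438),(.06,-.08,.018)),
(S,sd(92,130),(-.023,.077,.141)),(S,sd(295,299),(-.023,-.077,.141)),(S,sd(378,262),(.023,-.077,.141))]
def W(p,q):
    c,s=np.cos(p[2]),np.sin(p[2]); q=np.array(q); return np.array([p[0]+c*q[0]-s*q[1],p[1]+s*q[0]+c*q[1],q[2]+p[3]])
f=lambda p:np.concatenate([proj(s,W(p,q))[0]-uv for s,uv,q in C])
g=lambda p:np.concatenate([f(p),[p[3]*1000/2]])
R=least_squares(g,[.45,0,0.2,0],loss="soft_l1")
print(R.x.round(4));print(f(R.x).reshape(-1,2).round(1))
p=R.x
# fine top height: triangulate
o1,d1=ray(T,t(347,208));o2,d2=ray(S,sd(218,54))
A=np.stack([d1,-d2],1);k=np.linalg.lstsq(A,o2-o1,rcond=None)[0]
print("finetop",o1+d1*k[0],o2+d2*k[1])
for z in (.2,.206,.212): print(z,proj(T,W(p,(0,0,z)))[0]-t(347,205),proj(S,W(p,(0,0,z)))[0]-sd(218,54))
E
python3 fit.py
```

```text
[ 0.555  -0.0574  0.1536 -0.0025]
[[ 0.1  0.9]
 [ 0.9 -0. ]
 [ 0.2 -0.8]
 [-0.5  0.5]
 [ 0.6 -0.6]
 [-1.1 -2. ]
 [-0.1 -0.4]
 [-0.5 -0.5]
 [-0.8  0.1]
 [ 1.4  0.8]
 [-1.1 -0.4]
 [-0.8  0.8]
 [ 1.  -1.2]]
finetop [ 0.55140985 -0.05582842  0.20752779] [ 0.55419287 -0.05668479  0.20806339]
0.2 [ 0.3838105 -0.409295 ] [0.92358573 5.42675091]
0.206 [ 0.47044033 -0.90062413] [0.7472207  2.39746913]
0.212 [ 0.55794976 -1.39697797] [ 0.56983937 -0.65467517]
```

Emit:
{"fn": "arm_command", "kwargs": {"claw": [100,100,100,100,100,100,100,100,100,100,100,100], "translation": [[-40,-30,-40],[-90,-67,-45],[-135,-101,-45],[-180,-135,-45],[-225,-169,-45],[-270,-202,-45],[-315,-236,-45],[-360,-270,-45],[-405,-303,-45],[-450,-337,-45],[-495,-371,-45],[-538,-403,-45]], "turn": [[0,0,0],[0,0,0],[0,0,0],[0,0,0],[0,0,0],[0,0,0],[0,0,0],[0,0,0],[0,0,0],[0,0,0],[0,0,0],[0,0,0]]}}

```text
t: 2.3
tool_pos: [0.5556, -0.0592, 0.2984]
orientation: [0.184, 0.983, 0.0, 0.0]
contact_force: [0.2, 0.4, 0.4]
finger_gap: 0.0857
```

```bash
cat > look.py <<'E'
import sys
from h import *
n=sys.argv[1]
S=snapshot("side");np.savez(f"side{n}.npz",**S);T=snapshot("top");np.savez(f"top{n}.npz",**T)
a=S["color"][110:310,200:360,::-1];b=T["color"][200:320,280:400,::-1]
a=cv2.resize(a,None,fx=2.8,fy=2.8,interpolation=cv2.INTER_CUBIC);b=cv2.resize(b,None,fx=2.9,fy=2.9,interpolation=cv2.INTER_CUBIC)
H=np.zeros((560,800,3),np.uint8);H[:a.shape[0],:a.shape[1]]=a;H[:b.shape[0],450:450+b.shape[1]]=b
cv2.imwrite(f"pics/l{n}.png",H)
o=r.get_obs();print({k:np.round(v,3).tolist() for k,v in o.items()})
E
python3 look.py 1
```

```text
{'t': 2.4, 'qpos': [-0.211, 0.106, 1.265, -0.002, 1.772, -1.406], 'qd': [0.06, -0.049, 0.043, 0.054, 0.045, 0.035], 'joint_torque': [-1.194, -36.349, -32.755, -0.295, -0.274, -0.212], 'tool_pos': [0.556, -0.062, 0.297], 'orientation': [0.187, 0.982, -0.001, -0.001], 'contact_force': [0.596, 1.173, -0.484], 'moment': [-0.001, -0.002, -0.025], 'finger_gap': 0.086}
```

View pics/l1.png

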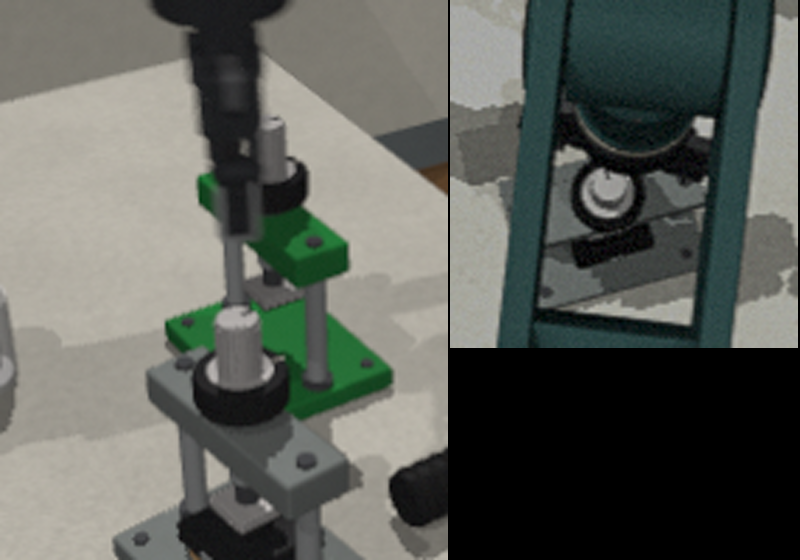

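Emit:
{"fn": "arm_command", "kwargs": {"claw": [100,100,100,100], "translation": [[0,0,20],[0,0,40],[0,0,40],[0,0,40]], "turn": [[0,0,0],[0,0,0],[0,0,0],[0,0,0]]}}

```text
t: 2.9
tool_pos: [0.5549, -0.057, 0.2593]
orientation: [0.184, 0.983, 0.0, 0.001]
contact_force: [0.5, 0.8, -0.5]
finger_gap: 0.0853
```

```bash
python3 look.py 2
```

```text
{'t': 3.0, 'qpos': [-0.204, 0.103, 1.341, 0.0, 1.695, -1.406], 'qd': [-0.002, 0.001, 0.001, -0.001, -0.001, 0.001], 'joint_torque': [0.0, -35.52, -31.076, 0.001, -0.001, 0.001], 'tool_pos': [0.555, -0.057, 0.26], 'orientation': [0.184, 0.983, 0.0, 0.001], 'contact_force': [0.657, -0.151, 0.32], 'moment': [-0.033, 0.044, -0.002], 'finger_gap': 0.085}
```

View pics/l2.png

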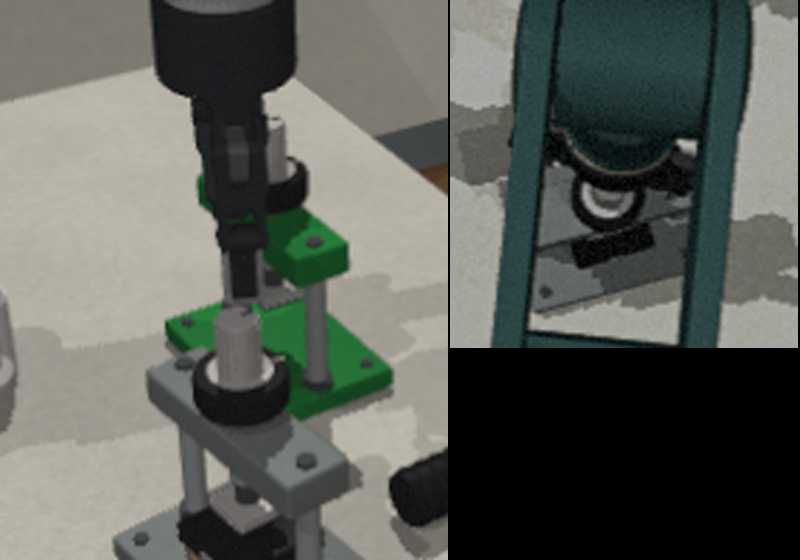

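Emit:
{"fn": "arm_command", "kwargs": {"claw": [100,100,100,100,100], "translation": [[0,0,30],[0,0,55],[0,0,75],[0,0,92],[0,0,92]], "turn": [[0,0,0],[0,0,0],[0,0,0],[0,0,0],[0,0,0]]}}

```text
t: 3.62
tool_pos: [0.5542, -0.0572, 0.1652]
orientation: [0.184, 0.983, 0.0, -0.001]
contact_force: [0.6, 0.3, 0.6]
finger_gap: 0.0859
```

```bash
python3 look.py 3
```

```text
{'t': 3.725, 'qpos': [-0.205, 0.137, 1.488, 0.0, 1.516, -1.406], 'qd': [0.0, -0.009, -0.014, -0.001, -0.0, 0.001], 'joint_torque': [0.006, -35.731, -29.773, 0.0, 0.019, 0.0], 'tool_pos': [0.555, -0.057, 0.167], 'orientation': [0.184, 0.983, 0.0, 0.001], 'contact_force': [-0.209, 0.172, -0.106], 'moment': [0.034, 0.017, 0.007], 'finger_gap': 0.086}
```

View pics/l3.png

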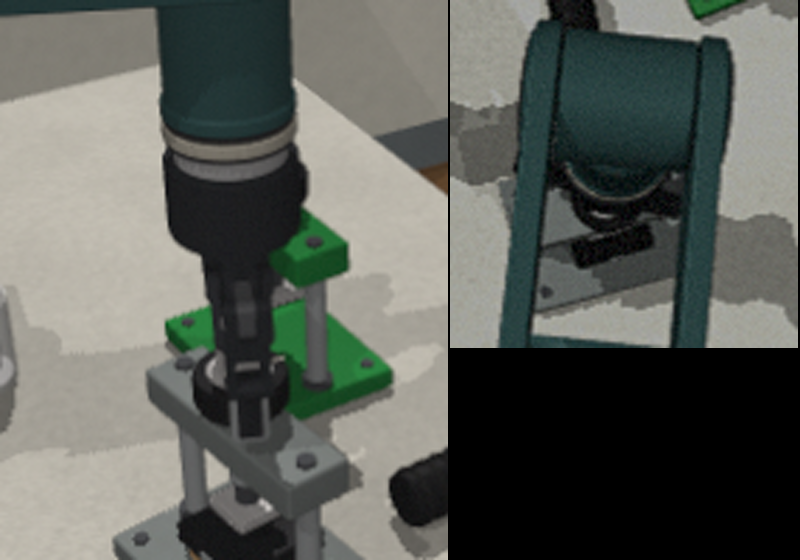

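Emit:
{"fn": "arm_command", "kwargs": {"claw": [60,60,60,60,60,60], "translation": [[0,0,0],[0,0,0],[0,0,0],[0,0,0],[0,0,0],[0,0,0]], "turn": [[0,0,0],[0,0,0],[0,0,0],[0,0,0],[0,0,0],[0,0,0]]}}

```text
t: 4.47
tool_pos: [0.5556, -0.057, 0.1681]
orientation: [0.184, 0.983, 0.001, 0.001]
contact_force: [0.6, 2.0, 5.7]
finger_gap: 0.0562
```

```bash
cat > mom.py <<'E'
from h import *
import sys
n=int(sys.argv[1]) if len(sys.argv)>1 else 3
M=[];F=[]
for i in range(n):
    snapshot("top");o=r.get_obs();M.append(o["moment"]);F.append(o["contact_force"])
M=np.array(M);F=np.array(F)
print("M",M.mean(0).round(4),"sd",M.std(0).round(4),"F",F.mean(0).round(2))
print("Mz",M[:,2].round(3))
print("tau6",round(o["joint_torque"][5],3),"t",o["t"],"gap",o["finger_gap"],"pos",np.round(o["tool_pos"],4),"q6",round(o["qpos"][5],4),"quat",np.round(o["orientation"],4), "yaw",round(float(np.degrees(2*np.arctan2(o["orientation"][1],o["orientation"][0]))),2))
E
python3 mom.py 4
```

```text
M [ 0.4064  0.0503 -0.0752] sd [0.0226 0.0161 0.0218] F [-0.63  2.31  5.51]
Mz [-0.04  -0.081 -0.1   -0.08 ]
tau6 -0.088 t 4.675 gap 0.05650721257284619 pos [ 0.5556 -0.057   0.1681] q6 -1.4056 quat [1.838e-01 9.830e-01 6.000e-04 1.500e-03] yaw 158.82
```

Emit:
{"fn": "arm_command", "kwargs": {"claw": [60,60,60,60,60,60,60], "translation": [[0,0,0],[0,0,0],[0,0,0],[0,0,0],[0,0,0],[0,0,0],[0,0,0]], "turn": [[0,0,0.6],[0,0,1.2],[0,0,1.8],[0,0,2.4],[0,0,2.4],[0,0,2.4],[0,0,2.4]]}}

```text
t: 5.55
tool_pos: [0.555, -0.0579, 0.168]
orientation: [0.385, 0.923, -0.0, 0.001]
contact_force: [-2.7, 0.1, 6.2]
finger_gap: 0.0563
```

```bash
python3 mom.py 4
```

```text
M [ 0.0968  0.2555 -0.5846] sd [0.0349 0.0191 0.0394] F [-2.75  0.24  6.42]
Mz [-0.55  -0.649 -0.585 -0.555]
tau6 -0.586 t 5.75 gap 0.05621256222097623 pos [ 0.555  -0.058   0.1681] q6 -0.9855 quat [ 3.851e-01  9.229e-01 -1.000e-04  1.000e-03] yaw 134.7
```

```bash
python3 mom.py 14
```

```text
M [ 0.1338  0.2814 -0.5893] sd [0.0161 0.0369 0.0232] F [-2.47 -0.06  6.29]
Mz [-0.583 -0.576 -0.57  -0.601 -0.57  -0.628 -0.611 -0.595 -0.567 -0.6
 -0.592 -0.54  -0.59  -0.628]
tau6 -0.586 t 6.45 gap 0.05622774914111389 pos [ 0.555  -0.0579  0.1681] q6 -0.9854 quat [ 3.851e-01  9.229e-01 -1.000e-04  1.000e-03] yaw 134.7
```

```bash
python3 look.py 4
python3 - <<'E'
import numpy as np,cv2
A=[cv2.resize(np.load(f"side{i}.npz")["color"][255:330,255:320,::-1],None,fx=6,fy=6,interpolation=cv2.INTER_CUBIC) for i in (3,4)]
cv2.imwrite("pics/cmp4.png",np.hstack(A))
E
```

```text
{'t': 6.55, 'qpos': [-0.205, 0.136, 1.487, -0.001, 1.517, -0.985], 'qd': [-0.001, 0.0, 0.0, 0.0, 0.001, 0.0], 'joint_torque': [0.733, -32.781, -28.284, -0.016, -0.658, -0.586], 'tool_pos': [0.555, -0.058, 0.168], 'orientation': [0.385, 0.923, -0.0, 0.001], 'contact_force': [-2.156, -0.565, 5.888], 'moment': [0.175, 0.253, -0.561], 'finger_gap': 0.056}
```

View pics/cmp4.png

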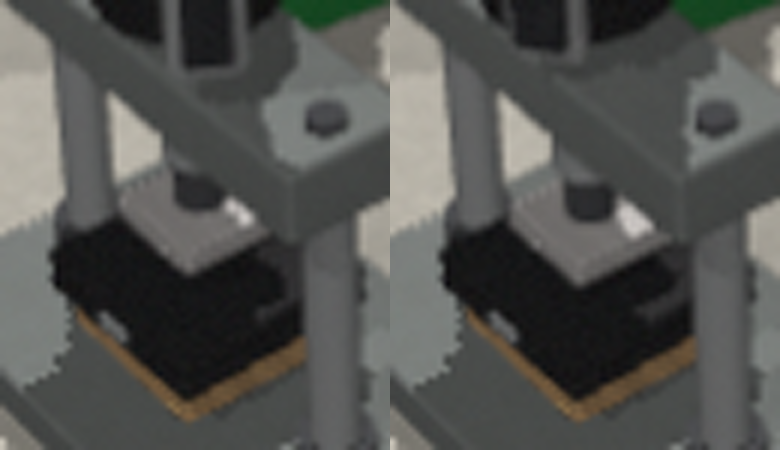

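View pics/l4.png

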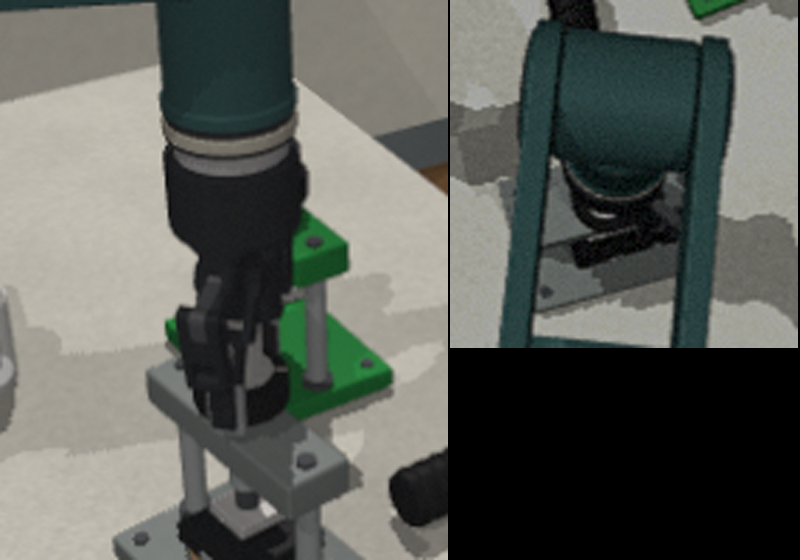

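Run:
```python
import numpy as np
exec(open("fit.py").read().split("R=least")[0])
p=np.array([.5550,-.0572,.1536,0])
p[3]=0
for z in (.040,.045,.05,.055,.06): print("foot corner",z,proj(S,W(p,(-.018,-.018,z)))[0].round(1))
for z in (.018,.024,.028,.034,.04,.044,.05): print("compact corner",z,proj(S,W(p,(-.035,-.035,z)))[0].round(1))
for z in (.018,.024,.030): print("wood",z,proj(S,W(p,(-.03,-.03,z)))[0].round(1))
I=[np.load(f"side{i}.npz")["color"][280:335,255:320,::-1] for i in (3,4)]
A=[cv2.resize(np.clip(i.astype(float)*3,0,255).astype(np.uint8),None,fx=6,fy=6,interpolation=cv2.INTER_CUBIC) for i in I]
cv2.imwrite("pics/cmp4b.png",np.hstack(A))
```

```text
foot corner 0.04 [286.9 309.8]
foot corner 0.045 [286.7 307.7]
foot corner 0.05 [286.6 305.6]
foot corner 0.055 [286.5 303.5]
foot corner 0.06 [286.3 301.4]
compact corner 0.018 [285.1 328.1]
compact corner 0.024 [285.  325.7]
compact corner 0.028 [284.8 324. ]
compact corner 0.034 [284.7 321.6]
compact corner 0.04 [284.5 319.1]
compact corner 0.044 [284.4 317.4]
compact corner 0.05 [284.2 314.9]
wood 0.018 [285.8 325.3]
wood 0.024 [285.7 322.9]
wood 0.03 [285.5 320.5]
```

View pics/cmp4b.png

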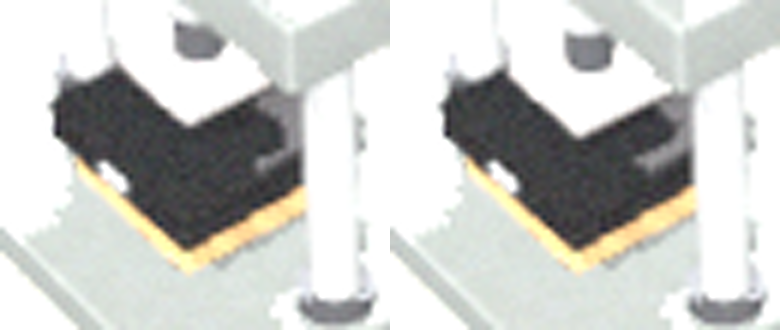

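Emit:
{"fn": "arm_command", "kwargs": {"claw": [60,60,60], "translation": [[0,0,0],[0,0,0],[0,0,0]], "turn": [[0,0,-0.05],[0,0,-0.05],[0,0,-0.05]]}}

```text
t: 6.92
tool_pos: [0.555, -0.0579, 0.1681]
orientation: [0.381, 0.925, -0.0, 0.001]
contact_force: [-1.5, 0.5, 5.8]
finger_gap: 0.0564
```

```bash
python3 mom.py 4
```

```text
M [ 0.1117  0.2714 -0.4575] sd [0.03   0.0246 0.0232] F [-2.74 -0.41  6.83]
Mz [-0.422 -0.487 -0.463 -0.457]
tau6 -0.448 t 7.125 gap 0.05653177424927196 pos [ 0.555  -0.0579  0.1681] q6 -0.9945 quat [ 3.809e-01  9.246e-01 -1.000e-04  1.000e-03] yaw 135.22
```

Emit:
{"fn": "arm_command", "kwargs": {"claw": [60,60,60,60], "translation": [[0,0,0],[0,0,0],[0,0,0],[0,0,0]], "turn": [[0,0,0.45],[0,0,0.85],[0,0,1.05],[0,0,1.05]]}}

```text
t: 7.62
tool_pos: [0.5546, -0.0582, 0.168]
orientation: [0.463, 0.886, -0.001, 0.001]
contact_force: [-3.9, -2.0, 6.7]
finger_gap: 0.0564
```

```bash
python3 mom.py 4
```

```text
M [-0.0531  0.4017  0.0693] sd [0.0301 0.0282 0.0242] F [-3.33 -1.28  6.91]
Mz [0.106 0.072 0.04  0.059]
tau6 0.058 t 7.825 gap 0.056656433613363616 pos [ 0.5546 -0.0582  0.168 ] q6 -0.8125 quat [ 4.633e-01  8.862e-01 -7.000e-04  8.000e-04] yaw 124.8
```

Emit:
{"fn": "arm_command", "kwargs": {"claw": [60,60,60,60], "translation": [[0,0,0],[0,0,0],[0,0,0],[0,0,0]], "turn": [[0,0,0.05],[0,0,0.1],[0,0,0.15],[0,0,0.2]]}}

```text
t: 8.32
tool_pos: [0.5545, -0.0583, 0.1681]
orientation: [0.478, 0.878, -0.001, 0.001]
contact_force: [-3.7, -1.4, 6.2]
finger_gap: 0.0564
```

```bash
python3 mom.py 8
```

```text
M [-0.0862  0.4233  0.3502] sd [0.0321 0.0296 0.0263] F [-4.04 -1.17  6.66]
Mz [0.368 0.322 0.355 0.33  0.308 0.376 0.353 0.39 ]
tau6 0.355 t 8.725 gap 0.05631275275244606 pos [ 0.5546 -0.0583  0.1681] q6 -0.7785 quat [ 4.783e-01  8.782e-01 -8.000e-04  9.000e-04] yaw 122.85
```

Emit:
{"fn": "arm_command", "kwargs": {"claw": [60,60,60,60], "translation": [[0,0,0],[0,0,0],[0,0,0],[0,0,0]], "turn": [[0,0,0.05],[0,0,0.1],[0,0,0.15],[0,0,0.2]]}}

```text
t: 9.22
tool_pos: [0.5545, -0.0583, 0.1681]
orientation: [0.494, 0.87, -0.001, 0.001]
contact_force: [-4.3, -1.9, 7.6]
finger_gap: 0.0563
```

```bash
python3 mom.py 4
```

```text
M [-0.1102  0.4605  0.3567] sd [0.0327 0.0415 0.0213] F [-4.12 -1.47  7.25]
Mz [0.35  0.393 0.342 0.342]
tau6 0.361 t 9.425 gap 0.056436338422012663 pos [ 0.5545 -0.0583  0.1681] q6 -0.7435 quat [ 4.936e-01  8.697e-01 -9.000e-04  8.000e-04] yaw 120.85
```

```bash
cat > foot.py <<'E'
import sys
from h import *
n=sys.argv[1]; S=snapshot("side");np.savez(f"side{n}.npz",**S)
A=[cv2.resize(np.clip(np.load(f"side{i}.npz")["color"][280:335,255:320,::-1].astype(float)*3,0,255).astype(np.uint8),None,fx=6,fy=6,interpolation=cv2.INTER_CUBIC) for i in ("4",n)]
cv2.imwrite(f"pics/f{n}.png",np.hstack(A))
E
python3 foot.py 5
```

```text
(no output)
```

View pics/f5.png

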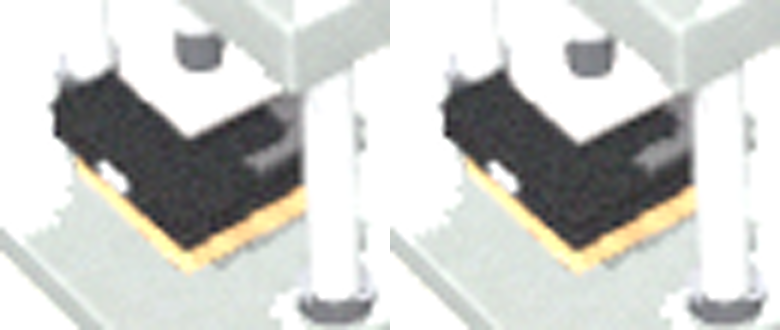

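Emit:
{"fn": "arm_command", "kwargs": {"claw": [60,60,60,60], "translation": [[0,0,0],[0,0,0],[0,0,0],[0,0,0]], "turn": [[0,0,0.05],[0,0,0.1],[0,0,0.15],[0,0,0.2]]}}

```text
t: 9.98
tool_pos: [0.5544, -0.0584, 0.1681]
orientation: [0.509, 0.861, -0.001, 0.001]
contact_force: [-4.0, -2.4, 6.5]
finger_gap: 0.0562
```

```bash
python3 mom.py 4
```

```text
M [-0.1282  0.5196  0.3753] sd [0.0138 0.0276 0.035 ] F [-4.02 -1.92  7.55]
Mz [0.416 0.4   0.359 0.326]
tau6 0.366 t 10.175 gap 0.05580633468861688 pos [ 0.5544 -0.0584  0.168 ] q6 -0.7087 quat [ 5.087e-01  8.609e-01 -1.000e-03  7.000e-04] yaw 118.85
```

Emit:
{"fn": "arm_command", "kwargs": {"claw": [60,60,60,60], "translation": [[0,0,0],[0,0,0],[0,0,0],[0,0,0]], "turn": [[0,0,0.05],[0,0,0.1],[0,0,0.15],[0,0,0.2]]}}

```text
t: 10.68
tool_pos: [0.5543, -0.0584, 0.168]
orientation: [0.524, 0.852, -0.001, 0.001]
contact_force: [-4.1, -2.1, 6.3]
finger_gap: 0.0566
```

```bash
python3 mom.py 3
```

```text
M [-0.1719  0.522   0.3907] sd [0.0073 0.0182 0.0325] F [-5.03 -2.4   7.33]
Mz [0.417 0.345 0.41 ]
tau6 0.368 t 10.825 gap 0.05600754778681856 pos [ 0.5543 -0.0585  0.168 ] q6 -0.6738 quat [ 5.236e-01  8.519e-01 -1.100e-03  7.000e-04] yaw 116.85
```

Emit:
{"fn": "arm_command", "kwargs": {"claw": [60,60,60,60], "translation": [[0,0,0],[0,0,0],[0,0,0],[0,0,0]], "turn": [[0,0,0.05],[0,0,0.1],[0,0,0.15],[0,0,0.2]]}}

```text
t: 11.32
tool_pos: [0.5542, -0.0585, 0.168]
orientation: [0.538, 0.843, -0.001, 0.001]
contact_force: [-5.1, -1.8, 7.6]
finger_gap: 0.0563
```

```bash
python3 mom.py 3
```

```text
M [-0.1784  0.5745  0.3626] sd [0.0275 0.0148 0.0194] F [-4.83 -1.94  7.16]
Mz [0.38  0.336 0.372]
tau6 0.37 t 11.475 gap 0.05617869611236985 pos [ 0.5542 -0.0585  0.168 ] q6 -0.6389 quat [ 5.385e-01  8.427e-01 -1.200e-03  6.000e-04] yaw 114.84
```

Emit:
{"fn": "arm_command", "kwargs": {"claw": [60,60,60,60], "translation": [[0,0,0],[0,0,0],[0,0,0],[0,0,0]], "turn": [[0,0,0.05],[0,0,0.1],[0,0,0.15],[0,0,0.2]]}}

```text
t: 11.98
tool_pos: [0.5541, -0.0585, 0.1681]
orientation: [0.553, 0.833, -0.001, 0.001]
contact_force: [-4.9, -3.4, 7.4]
finger_gap: 0.0561
```

```bash
python3 mom.py 3
```

```text
M [-0.1784  0.5912  0.3806] sd [0.0069 0.0185 0.0197] F [-5.9  -2.17  7.6 ]
Mz [0.376 0.359 0.407]
tau6 0.372 t 12.125 gap 0.05594568964990104 pos [ 0.5541 -0.0585  0.168 ] q6 -0.604 quat [ 5.531e-01  8.331e-01 -1.300e-03  6.000e-04] yaw 112.84
```

Emit:
{"fn": "arm_command", "kwargs": {"claw": [60,60,60,60], "translation": [[0,0,0],[0,0,0],[0,0,0],[0,0,0]], "turn": [[0,0,0.05],[0,0,0.1],[0,0,0.15],[0,0,0.2]]}}

```text
t: 12.62
tool_pos: [0.5541, -0.0586, 0.168]
orientation: [0.568, 0.823, -0.001, 0.001]
contact_force: [-5.1, -2.3, 7.8]
finger_gap: 0.0559
```

```bash
python3 mom.py 3; python3 foot.py 6
```

```text
M [-0.2151  0.605   0.4114] sd [0.0122 0.0226 0.0045] F [-5.93 -2.28  7.57]
Mz [0.415 0.405 0.414]
tau6 0.373 t 12.775 gap 0.05606451620676043 pos [ 0.554  -0.0585  0.168 ] q6 -0.5691 quat [ 5.675e-01  8.233e-01 -1.400e-03  5.000e-04] yaw 110.84
```

View pics/f6.png

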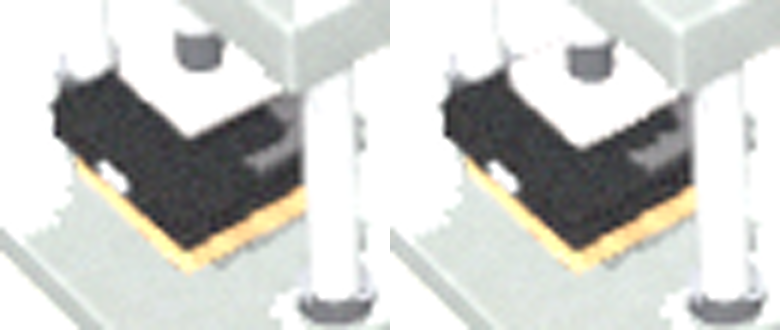

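Emit:
{"fn": "arm_command", "kwargs": {"claw": [60,60,60,60], "translation": [[0,0,0],[0,0,0],[0,0,0],[0,0,0]], "turn": [[0,0,0.05],[0,0,0.1],[0,0,0.15],[0,0,0.2]]}}

```text
t: 13.32
tool_pos: [0.554, -0.0586, 0.1681]
orientation: [0.582, 0.813, -0.001, 0.0]
contact_force: [-5.9, -2.1, 7.8]
finger_gap: 0.0562
```

```bash
python3 mom.py 2
```

```text
M [-0.2587  0.6737  0.3615] sd [0.0065 0.0237 0.0387] F [-5.79 -2.66  7.39]
Mz [0.4   0.323]
tau6 0.384 t 13.425 gap 0.05641281440610017 pos [ 0.554  -0.0586  0.1681] q6 -0.5342 quat [ 5.818e-01  8.133e-01 -1.400e-03  5.000e-04] yaw 108.84
```

Emit:
{"fn": "arm_command", "kwargs": {"claw": [60,60,60,60], "translation": [[0,0,0],[0,0,0],[0,0,0],[0,0,0]], "turn": [[0,0,0.05],[0,0,0.1],[0,0,0.15],[0,0,0.2]]}}

```text
t: 13.92
tool_pos: [0.5539, -0.0586, 0.1681]
orientation: [0.596, 0.803, -0.002, 0.0]
contact_force: [-6.5, -2.0, 8.2]
finger_gap: 0.0563
```

```bash
python3 mom.py 2
```

```text
M [-0.2809  0.6914  0.3662] sd [0.0023 0.0241 0.0168] F [-6.6  -2.57  8.46]
Mz [0.383 0.349]
tau6 0.385 t 14.025 gap 0.056406049722299116 pos [ 0.5539 -0.0586  0.168 ] q6 -0.4992 quat [ 5.96e-01  8.03e-01 -1.50e-03  4.00e-04] yaw 106.84
```

Emit:
{"fn": "arm_command", "kwargs": {"claw": [60,60,60,60], "translation": [[0,0,0],[0,0,0],[0,0,0],[0,0,0]], "turn": [[0,0,0.05],[0,0,0.1],[0,0,0.15],[0,0,0.2]]}}

```text
t: 14.52
tool_pos: [0.5538, -0.0586, 0.1681]
orientation: [0.61, 0.793, -0.002, 0.0]
contact_force: [-7.3, -1.9, 7.8]
finger_gap: 0.0564
```

```bash
python3 mom.py 3
```

```text
M [-0.2786  0.7397  0.3853] sd [0.0085 0.0266 0.0116] F [-6.4  -2.15  7.72]
Mz [0.372 0.4   0.383]
tau6 0.376 t 14.675 gap 0.05645786740072897 pos [ 0.5538 -0.0586  0.168 ] q6 -0.4644 quat [ 6.099e-01  7.925e-01 -1.600e-03  4.000e-04] yaw 104.84
```

Emit:
{"fn": "arm_command", "kwargs": {"claw": [60,60,60,60], "translation": [[0,0,0],[0,0,0],[0,0,0],[0,0,0]], "turn": [[0,0,0.05],[0,0,0.1],[0,0,0.15],[0,0,0.2]]}}

```text
t: 15.18
tool_pos: [0.5537, -0.0587, 0.168]
orientation: [0.624, 0.782, -0.002, 0.0]
contact_force: [-6.3, -2.6, 9.0]
finger_gap: 0.0563
```

```bash
python3 mom.py 3
```

```text
M [-0.2634  0.7824  0.3971] sd [0.023  0.0304 0.0093] F [-6.7  -3.06  8.11]
Mz [0.408 0.385 0.398]
tau6 0.376 t 15.325 gap 0.055990924020274335 pos [ 0.5537 -0.0587  0.1681] q6 -0.4294 quat [ 6.236e-01  7.817e-01 -1.700e-03  4.000e-04] yaw 102.83
```

Emit:
{"fn": "arm_command", "kwargs": {"claw": [60,60,60,60], "translation": [[0,0,0],[0,0,0],[0,0,0],[0,0,0]], "turn": [[0,0,0.05],[0,0,0.1],[0,0,0.15],[0,0,0.2]]}}

```text
t: 15.82
tool_pos: [0.5536, -0.0587, 0.168]
orientation: [0.637, 0.771, -0.002, 0.0]
contact_force: [-6.6, -2.8, 7.9]
finger_gap: 0.0564
```

```bash
python3 mom.py 3
```

```text
M [-0.2841  0.8122  0.3584] sd [0.0306 0.0055 0.0325] F [-6.35 -2.12  8.38]
Mz [0.404 0.334 0.336]
tau6 0.377 t 15.975 gap 0.05595908431603966 pos [ 0.5536 -0.0587  0.1681] q6 -0.3945 quat [ 6.372e-01  7.707e-01 -1.800e-03  3.000e-04] yaw 100.84
```

Emit:
{"fn": "arm_command", "kwargs": {"claw": [60,60,60,60], "translation": [[0,0,0],[0,0,0],[0,0,0],[0,0,0]], "turn": [[0,0,0.05],[0,0,0.1],[0,0,0.15],[0,0,0.2]]}}

```text
t: 16.48
tool_pos: [0.5535, -0.0587, 0.168]
orientation: [0.651, 0.759, -0.002, 0.0]
contact_force: [-7.6, -2.8, 7.4]
finger_gap: 0.0559
```

```bash
python3 mom.py 3; python3 foot.py 7
```

```text
M [-0.3181  0.8392  0.3814] sd [0.0141 0.0129 0.0196] F [-7.45 -2.27  8.25]
Mz [0.408 0.361 0.376]
tau6 0.378 t 16.625 gap 0.05603382179871277 pos [ 0.5535 -0.0587  0.1681] q6 -0.3596 quat [ 6.505e-01  7.595e-01 -1.800e-03  3.000e-04] yaw 98.83
```

View pics/f7.png

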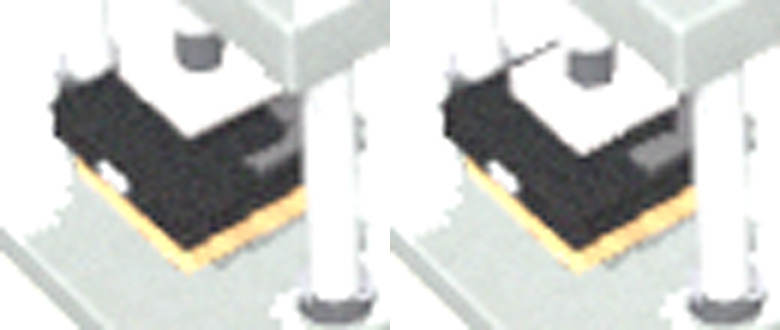

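Emit:
{"fn": "arm_command", "kwargs": {"claw": [60,60,60,60], "translation": [[0,0,0],[0,0,0],[0,0,0],[0,0,0]], "turn": [[0,0,0.05],[0,0,0.1],[0,0,0.15],[0,0,0.2]]}}

```text
t: 17.18
tool_pos: [0.5534, -0.0587, 0.168]
orientation: [0.664, 0.748, -0.002, 0.0]
contact_force: [-7.9, -2.9, 7.7]
finger_gap: 0.0566
```

```bash
python3 mom.py 3
```

```text
M [-0.3373  0.9177  0.4414] sd [0.0247 0.0167 0.0321] F [-8.28 -2.07  8.81]
Mz [0.481 0.402 0.441]
tau6 0.439 t 17.325 gap 0.05654319368750977 pos [ 0.5534 -0.0587  0.168 ] q6 -0.3249 quat [ 6.636e-01  7.481e-01 -2.000e-03  2.000e-04] yaw 96.84
```

Emit:
{"fn": "arm_command", "kwargs": {"claw": [60,60,60,60], "translation": [[0,0,0],[0,0,0],[0,0,0],[0,0,0]], "turn": [[0,0,0.05],[0,0,0.1],[0,0,0.15],[0,0,0.2]]}}

```text
t: 17.82
tool_pos: [0.5533, -0.0587, 0.168]
orientation: [0.676, 0.736, -0.002, 0.0]
contact_force: [-7.5, -2.9, 8.5]
finger_gap: 0.0568
```

```bash
python3 mom.py 3
```

```text
M [-0.3261  0.9236  0.4994] sd [0.028  0.0085 0.0324] F [-7.94 -2.07  8.18]
Mz [0.543 0.466 0.489]
tau6 0.507 t 17.975 gap 0.0560825355666484 pos [ 0.5533 -0.0587  0.168 ] q6 -0.2902 quat [ 6.765e-01  7.364e-01 -2.000e-03  2.000e-04] yaw 94.86
```

Emit:
{"fn": "arm_command", "kwargs": {"claw": [100,100,100,100,100,100,100], "translation": [[0,0,0],[0,0,0],[0,0,0],[0,-1,-10],[0,-1.5,-20],[0,-1.5,-31],[0,-1.5,-31]], "turn": [[0,0,0],[0,0,0],[0,0,0],[0,0,0],[0,0,0],[0,0,0],[0,0,0]]}}

```text
t: 18.85
tool_pos: [0.5541, -0.0577, 0.1993]
orientation: [0.677, 0.736, 0.001, 0.002]
contact_force: [-0.6, 0.2, -0.1]
finger_gap: 0.086
```

```bash
python3 look.py 8; python3 mom.py 3
```

```text
{'t': 18.95, 'qpos': [-0.206, 0.118, 1.447, 0.0, 1.576, -0.29], 'qd': [-0.001, 0.009, 0.015, -0.001, -0.0, 0.0], 'joint_torque': [0.004, -36.553, -31.344, 0.0, -0.012, 0.0], 'tool_pos': [0.553, -0.058, 0.198], 'orientation': [0.677, 0.736, 0.0, 0.0], 'contact_force': [-0.665, -1.174, -0.689], 'moment': [-0.024, 0.029, 0.016], 'finger_gap': 0.085}
M [ 0.0049 -0.0023  0.0509] sd [0.0156 0.0355 0.0294] F [-0.12  0.13  0.18]
Mz [0.09  0.018 0.045]
tau6 0.0 t 19.1 gap 0.08528187596853558 pos [ 0.553  -0.0574  0.1967] q6 -0.2895 quat [ 6.768e-01  7.362e-01 -2.000e-04 -5.000e-04] yaw 94.81
```

View pics/l8.png

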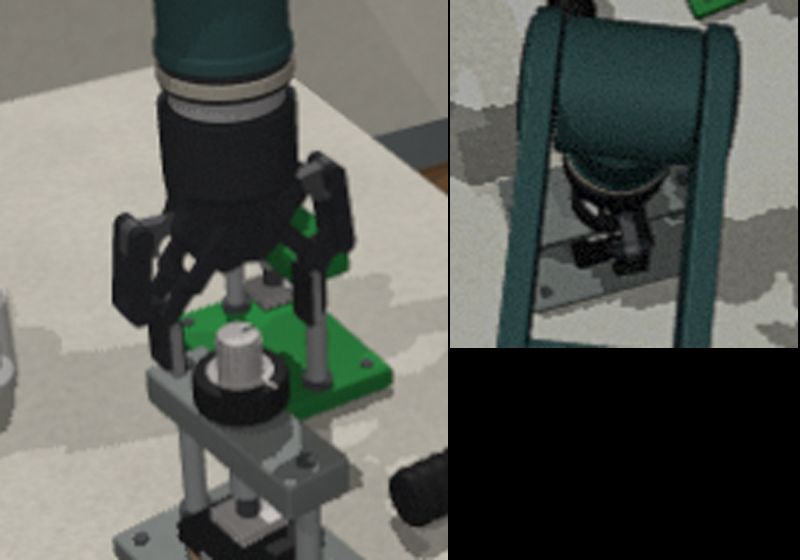

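Emit:
{"fn": "arm_command", "kwargs": {"claw": [100,15,15,15,15,15,15,15,15,15,15,15], "translation": [[0,0,-2],[0,0,-2],[0,0,-2],[0,0,-2],[0,0,-2],[0,0,-2],[0,0,-2],[0,0,-2],[0,0,-2],[0,0,-2],[0,0,-2],[0,0,-2]], "turn": [[0,0,0],[0,0,0],[0,0,0],[0,0,0],[0,0,0],[0,0,0],[0,0,0],[0,0,0],[0,0,0],[0,0,0],[0,0,0],[0,0,0]]}}

```text
t: 20.6
tool_pos: [0.5532, -0.0575, 0.1995]
orientation: [0.677, 0.736, -0.0, -0.0]
contact_force: [-3.5, -0.1, 4.4]
finger_gap: 0.024
```

```bash
python3 mom.py 3; python3 look.py 9
```

```text
M [0.0145 0.639  0.0263] sd [0.0206 0.038  0.006 ] F [-3.57  0.05  5.15]
Mz [0.019 0.034 0.027]
tau6 0.005 t 20.75 gap 0.023992601059430574 pos [ 0.5532 -0.0575  0.1995] q6 -0.2895 quat [ 0.6768  0.7361 -0.     -0.    ] yaw 94.81
{'t': 20.85, 'qpos': [-0.206, 0.117, 1.444, -0.0, 1.58, -0.289], 'qd': [0.0, 0.0, 0.0, -0.0, 0.0, -0.0], 'joint_torque': [0.162, -33.173, -29.901, 0.23, -1.234, 0.005], 'tool_pos': [0.553, -0.058, 0.2], 'orientation': [0.677, 0.736, -0.0, -0.0], 'contact_force': [-4.127, -0.093, 4.469], 'moment': [0.043, 0.699, -0.055], 'finger_gap': 0.024}
```

View pics/l9.png

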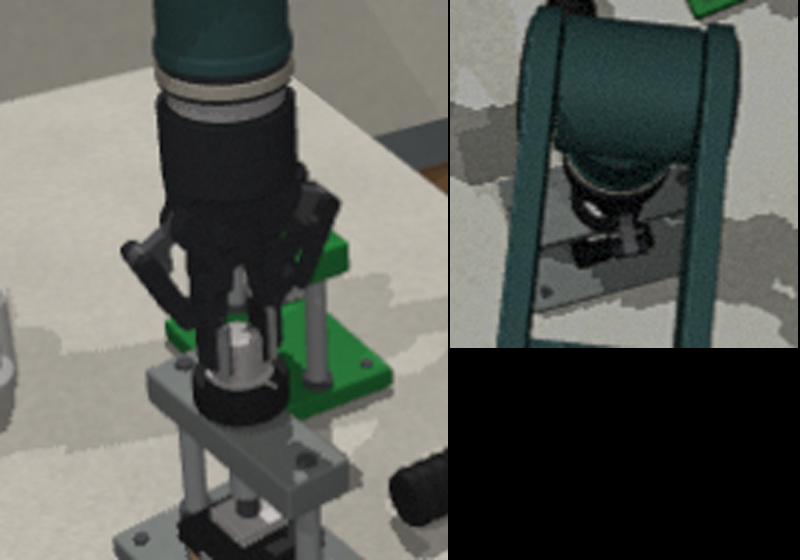

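Emit:
{"fn": "arm_command", "kwargs": {"claw": [15,15,15,15], "translation": [[0,0,0],[0,0,0],[0,0,0],[0,0,0]], "turn": [[0,0,0.05],[0,0,0.1],[0,0,0.15],[0,0,0.2]]}}

```text
t: 21.35
tool_pos: [0.5531, -0.0575, 0.1995]
orientation: [0.689, 0.724, -0.0, -0.0]
contact_force: [-3.6, -0.9, 5.1]
finger_gap: 0.024
```

```bash
python3 mom.py 3
```

```text
M [-0.0029  0.7259  0.1549] sd [0.0368 0.0113 0.0215] F [-3.41 -0.33  5.36]
Mz [0.179 0.158 0.127]
tau6 0.137 t 21.5 gap 0.0242239235638413 pos [ 0.5531 -0.0575  0.1995] q6 -0.255 quat [ 6.894e-01  7.244e-01 -1.000e-04 -0.000e+00] yaw 92.83
```

Emit:
{"fn": "arm_command", "kwargs": {"claw": [15,15,15,15], "translation": [[0,0,0],[0,0,0],[0,0,0],[0,0,0]], "turn": [[0,0,0.05],[0,0,0.1],[0,0,0.15],[0,0,0.2]]}}

```text
t: 22.0
tool_pos: [0.5531, -0.0575, 0.1995]
orientation: [0.702, 0.712, -0.0, -0.0]
contact_force: [-4.7, 0.5, 5.7]
finger_gap: 0.0241
```

```bash
python3 mom.py 3
```

```text
M [0.0185 0.7142 0.1425] sd [0.0264 0.0265 0.0282] F [-3.98  0.25  5.56]
Mz [0.173 0.105 0.149]
tau6 0.143 t 22.15 gap 0.023773386390697225 pos [ 0.5531 -0.0575  0.1996] q6 -0.22 quat [ 7.019e-01  7.122e-01 -1.000e-04 -0.000e+00] yaw 90.83
```

Emit:
{"fn": "arm_command", "kwargs": {"claw": [15,15,15,15], "translation": [[0,0,0],[0,0,0],[0,0,0],[0,0,0]], "turn": [[0,0,0.05],[0,0,0.1],[0,0,0.15],[0,0,0.2]]}}

```text
t: 22.65
tool_pos: [0.5531, -0.0575, 0.1995]
orientation: [0.714, 0.7, -0.0, -0.0]
contact_force: [-3.5, -0.4, 5.4]
finger_gap: 0.0238
```

```bash
python3 mom.py 3
```

```text
M [-0.0071  0.7415  0.1757] sd [0.0405 0.0289 0.0487] F [-4.13 -0.27  5.12]
Mz [0.244 0.148 0.135]
tau6 0.15 t 22.8 gap 0.024053664382969055 pos [ 0.5531 -0.0575  0.1995] q6 -0.1852 quat [ 7.142e-01  6.999e-01 -1.000e-04 -1.000e-04] yaw 88.84
```

Emit:
{"fn": "arm_command", "kwargs": {"claw": [15,15,15,15,15,15,15,15,15,15,15,15], "translation": [[0,0,0],[0,0,0],[0,0,0],[0,0,0],[0,0,0],[0,0,0],[0,0,0],[0,0,0],[0,0,0],[0,0,0],[0,0,0],[0,0,0]], "turn": [[0,0,0.1],[0,0,0.2],[0,0,0.3],[0,0,0.4],[0,0,0.5],[0,0,0.6],[0,0,0.7],[0,0,0.8],[0,0,0.85],[0,0,0.9],[0,0,0.95],[0,0,1.0]]}}

```text
t: 24.3
tool_pos: [0.5528, -0.0575, 0.1995]
orientation: [0.773, 0.635, -0.0, -0.0]
contact_force: [-4.3, 0.6, 6.2]
finger_gap: 0.0241
```

```bash
python3 mom.py 3
```

```text
M [0.019  0.8525 0.2179] sd [0.0443 0.0223 0.0167] F [-4.74  0.21  5.65]
Mz [0.234 0.224 0.195]
tau6 0.184 t 24.45 gap 0.02398000146999326 pos [ 0.5529 -0.0575  0.1996] q6 -0.0107 quat [ 7.725e-01  6.350e-01 -3.000e-04 -3.000e-04] yaw 78.84
```

Emit:
{"fn": "arm_command", "kwargs": {"claw": [15,15,15,15,15,15,15,15,15,15,15,15], "translation": [[0,0,0],[0,0,0],[0,0,0],[0,0,0],[0,0,0],[0,0,0],[0,0,0],[0,0,0],[0,0,0],[0,0,0],[0,0,0],[0,0,0]], "turn": [[0,0,0.05],[0,0,0.1],[0,0,0.15],[0,0,0.2],[0,0,0.25],[0,0,0.3],[0,0,0.35],[0,0,0.4],[0,0,0.45],[0,0,0.5],[0,0,0.55],[0,0,0.6]]}}

```text
t: 25.95
tool_pos: [0.5527, -0.0574, 0.1995]
orientation: [0.805, 0.594, -0.0, -0.0]
contact_force: [-5.4, -0.3, 5.5]
finger_gap: 0.0238
```

```bash
python3 mom.py 10
```

```text
M [0.0365 0.9157 0.2173] sd [0.0258 0.0437 0.0362] F [-5.35 -0.03  6.09]
Mz [0.258 0.209 0.2   0.292 0.176 0.233 0.201 0.195 0.17  0.24 ]
tau6 0.205 t 26.45 gap 0.024247753371828266 pos [ 0.5527 -0.0574  0.1995] q6 0.0939 quat [ 8.047e-01  5.937e-01 -5.000e-04 -4.000e-04] yaw 72.85
```

Emit:
{"fn": "arm_command", "kwargs": {"claw": [15,15,15], "translation": [[0,0,0],[0,0,0],[0,0,0]], "turn": [[0,0,-0.02],[0,0,-0.04],[0,0,-0.04]]}}

```text
t: 26.82
tool_pos: [0.5527, -0.0575, 0.1996]
orientation: [0.803, 0.596, -0.0, -0.0]
contact_force: [-4.7, 0.2, 6.0]
finger_gap: 0.024
```

```bash
python3 mom.py 2
```

```text
M [0.0712 0.8922 0.0293] sd [0.001  0.0072 0.0373] F [-5.16  0.06  5.6 ]
Mz [ 0.067 -0.008]
tau6 0.035 t 26.925 gap 0.023829049750029696 pos [ 0.5527 -0.0574  0.1996] q6 0.0874 quat [ 8.027e-01  5.963e-01 -4.000e-04 -4.000e-04] yaw 73.21
```

Emit:
{"fn": "arm_command", "kwargs": {"claw": [50,100,100,100,100,100,100,100,100,100,100], "translation": [[0,0,0],[0,0,0],[0,0,0],[0,0,0],[0,0,0],[0,0,0],[0,0,-30],[0,0,-60],[0,0,-90],[0,0,-120],[0,0,-120]], "turn": [[0,0,0],[0,0,0],[0,0,0],[0,0,0],[0,0,0],[0,0,0],[0,0,0],[0,0,0],[0,0,0],[0,0,0],[0,0,0]]}}

```text
t: 28.3
tool_pos: [0.5542, -0.0577, 0.3227]
orientation: [0.803, 0.596, 0.002, 0.002]
contact_force: [-0.9, -0.3, 0.4]
finger_gap: 0.0855
```

```bash
python3 mom.py 2;python3 look.py 10; python3 foot.py 11
python3 - <<'E'
import numpy as np,cv2
A=[cv2.resize(np.load(f"side{i}.npz")["color"][220:270,260:315,::-1],None,fx=7,fy=7,interpolation=cv2.INTER_CUBIC) for i in ("8","10")]
cv2.imwrite("pics/k.png",np.hstack(A))
E
```

```text
M [-0.0061 -0.0219  0.0093] sd [0.0119 0.0265 0.0063] F [-0.26 -0.2  -0.67]
Mz [0.016 0.003]
tau6 0.0 t 28.4 gap 0.08516331540822655 pos [ 0.5532 -0.0575  0.3187] q6 0.0875 quat [ 8.027e-01  5.963e-01 -1.000e-04 -2.000e-04] yaw 73.21
{'t': 28.5, 'qpos': [-0.206, 0.099, 1.232, 0.0, 1.814, 0.087], 'qd': [-0.0, 0.005, 0.007, 0.0, 0.005, 0.001], 'joint_torque': [0.02, -36.52, -32.032, 0.001, 0.009, 0.0], 'tool_pos': [0.553, -0.057, 0.317], 'orientation': [0.803, 0.596, -0.001, -0.001], 'contact_force': [-0.083, -0.207, 0.814], 'moment': [0.061, -0.029, 0.019], 'finger_gap': 0.085}
```

View pics/l10.png

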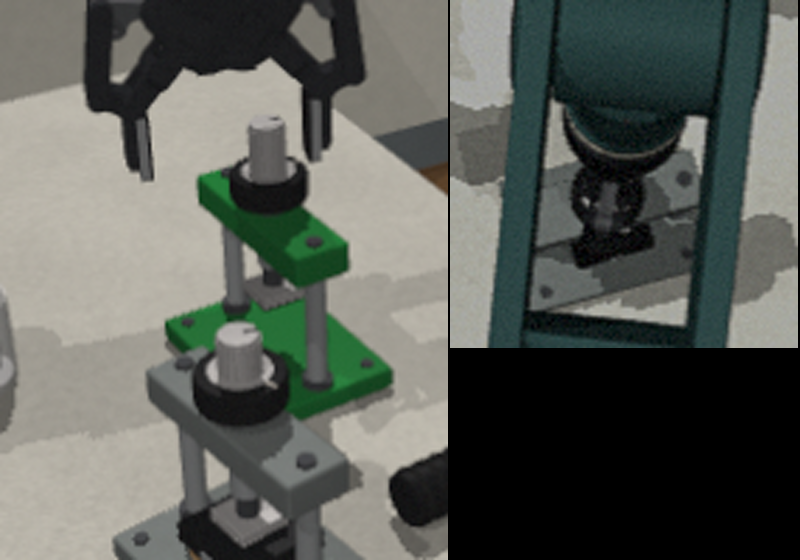

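View pics/f11.png

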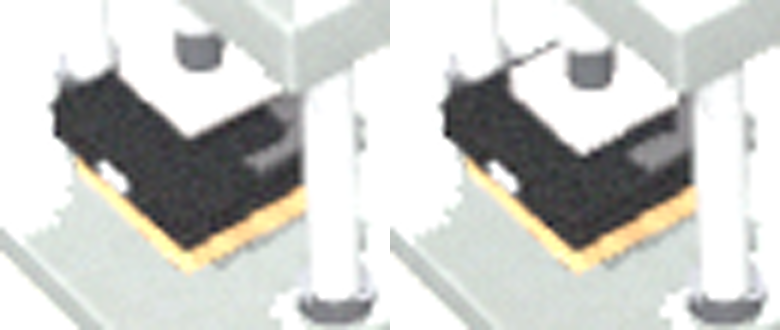

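View pics/k.png

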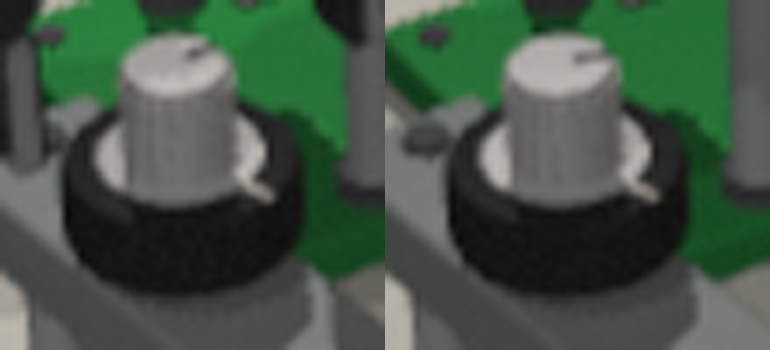

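```bash
python3 -c "
from plant import order;print(order.hand_in())"
```

```text
the job is handed in; nothing more can be done
None
```

The press is set and handed in at about 28.5 s of the 64 s allowed. By my estimate the foot now holds the compact at about 36–37 N. That figure comes from the torque felt and the angle turned, because nothing measures the foot load directly.

- **Coarse knob:** I turned it clockwise in 2° steps. The torque stayed level at about 0.378 N m, then rose to 0.439 and 0.507 N m over the last two steps. That puts the first touch at about 13 N, slightly above the 10 N asked. I did not back it off.
- **Fine knob:** I turned it 22° clockwise, of which about 21.5° reached the knob. The torque rose at about the stated rate, 0.137 to 0.205 N m over the last 20°. Before letting go I turned the hand back about 0.4° to unwind the grip; the knob should not have moved.
- **Last checks:**
  - The hand is about 12 cm above where it held the fine knob, with force readings at noise level.
  - The coarse knob's mark did not move during the fine stage, and the fine knob's mark had turned clockwise.
  - The compact's outline is the same as before, with the foot on its lid.
  - I never went near the jar, tweezers or brush, but I did not photograph them again at the end.
- **One disagreement:** the drag torque did not fade when the hand paused, as the description says it should. I worked from changes against a steady reading instead. The final load therefore rests on that 13 N estimate, which I put at about ±1 N.

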